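Reverse the condiment row onto the second breakfast rack

TASK

Four condiments stand in a row on one wooden rack; move them all to the empty rack for the guests across the table, in reverse order: the one at the left end of the full rack goes to the right end of the empty rack, the second from the left to second from the right, and so on. Stand each upright in the middle of its own cork pad, setting it down gently rather than dropping it, never tip one over, and leave all four released and at rest.

Things in the scene. Friction and masses are not known exactly. Their poses are not given: they have to be found in the camera images.
- full_rack: Low light-wood rack, fixed: board 90 x 340 mm, 14 mm thick, lips 26 mm high at the short ends. Origin: centre of its underside; y runs along the row to the robot's left, x across, away from the robot. At the start the four things stand on it in a row, on cork coasters at y = +114, +38, -38, -114 mm (x = 0), coaster tops 16 mm above the table.
- empty_rack: Low light-wood rack, fixed: board 90 x 340 mm, 14 mm thick, lips 26 mm high at the short ends. Origin: centre of its underside; y runs along the row to the robot's left, x across, away from the robot. Empty at first; round cork pads at y = +114, +38, -38, -114 mm, tops 16 mm above the table. Between the racks stands a fixed glass jar, 400 mm tall, front at x = 0.53 m, its tap (to 200 mm height) reaching out to x = 0.46, y = -0.13.
- honey: Jar of honey, glass with a black screw lid: round, 65 mm across, 86 mm tall, 0.2 to 0.5 kg. Origin at the centre of its underside, z up through the lid. Grip it round the upper half.
- shaker: Glass table shaker with a grey domed cap and dark contents: round, 44 mm across up to 66 mm height, cap 34 mm across, 90 mm tall in all, about 0.1 kg. Origin at the centre of its underside, z up.
- packets: Small black open box of upright sugar packets: box 52 mm (x) by 66 mm (y), 45 mm tall, packets up to 71 mm; about 0.26 kg. Origin at the centre of its underside, z up. It starts with its 66 mm side along the row to 0.1 rad: grip it across the 52 mm, on the outside of the box walls, below 45 mm.
- pot: White ceramic mustard pot with a small knob on its lid: round, body 52 mm across from 14 to 42 mm height, lid rim 55 mm across at 45 to 49 mm, knob 17 mm across, 71 mm tall in all; about 0.2 kg. Origin at the centre of its underside, z up. Grip the body below the lid rim.
- honey_coaster: The round cork coaster, 66 mm across and 3 mm thick, fixed on the full rack, on which the honey jar stands at the start; it marks that thing's starting place and stays there. Origin at the centre of its underside; its top, on which the thing stands, lies 3 mm higher.
- shaker_coaster: The round cork coaster, 66 mm across and 3 mm thick, fixed on the full rack, on which the shaker stands at the start; it marks that thing's starting place and stays there. Origin at the centre of its underside; its top, on which the thing stands, lies 3 mm higher.
- packets_coaster: The round cork coaster, 66 mm across and 3 mm thick, fixed on the full rack, on which the box of sugar packets stands at the start; it marks that thing's starting place and stays there. Origin at the centre of its underside; its top, on which the thing stands, lies 3 mm higher.
- pot_coaster: The round cork coaster, 66 mm across and 3 mm thick, fixed on the full rack, on which the mustard pot stands at the start; it marks that thing's starting place and stays there. Origin at the centre of its underside; its top, on which the thing stands, lies 3 mm higher.
Mind the look-alikes: they are no part of the job. What is shaped like the shaker but green is not meant.

How it is judged:
At the end, for the whole second after the job is handed in: Each thing stands on the empty rack at the mirror image of its starting place (y becomes -y): within 12 mm of its pad's centre along and across the rack, underside within 6 mm of the pad's top, upright within 0.1 rad, at rest (below 0.02 m/s), not touched by the fingers (((y of honey_coaster in the frame of full_rack between 0.094 and 0.134 m and y of honey in the frame of empty_rack between -0.126 and -0.102 m) or (y of honey_coaster in the frame of full_rack between 0.018 and 0.058 m and y of honey in the frame of empty_rack between -0.05 and -0.026 m) or (y of honey_coaster in the frame of full_rack between -0.058 and -0.018 m and y of honey in the frame of empty_rack between 0.026 and 0.05 m) or (y of honey_coaster in the frame of full_rack between -0.134 and -0.094 m and y of honey in the frame of empty_rack between 0.102 and 0.126 m)) and x of honey in the frame of empty_rack between -0.012 and 0.012 m and z of honey in the frame of empty_rack between 0.01 and 0.022 m and angle between each of honey, shaker, packets, pot's own z axis and vertical below 0.1 rad and linear speed of each of honey, shaker, packets, pot below 0.02 m/s and contact force between the fingers and honey below 0.1 N and ((y of shaker_coaster in the frame of full_rack between 0.094 and 0.134 m and y of shaker in the frame of empty_rack between -0.126 and -0.102 m) or (y of shaker_coaster in the frame of full_rack between 0.018 and 0.058 m and y of shaker in the frame of empty_rack between -0.05 and -0.026 m) or (y of shaker_coaster in the frame of full_rack between -0.058 and -0.018 m and y of shaker in the frame of empty_rack between 0.026 and 0.05 m) or (y of shaker_coaster in the frame of full_rack between -0.134 and -0.094 m and y of shaker in the frame of empty_rack between 0.102 and 0.126 m)) and x of shaker in the frame of empty_rack between -0.012 and 0.012 m and z of shaker in the frame of empty_rack between 0.01 and 0.022 m and contact force between the fingers and shaker below 0.1 N and ((y of packets_coaster in the frame of full_rack between 0.094 and 0.134 m and y of packets in the frame of empty_rack between -0.126 and -0.102 m) or (y of packets_coaster in the frame of full_rack between 0.018 and 0.058 m and y of packets in the frame of empty_rack between -0.05 and -0.026 m) or (y of packets_coaster in the frame of full_rack between -0.058 and -0.018 m and y of packets in the frame of empty_rack between 0.026 and 0.05 m) or (y of packets_coaster in the frame of full_rack between -0.134 and -0.094 m and y of packets in the frame of empty_rack between 0.102 and 0.126 m)) and x of packets in the frame of empty_rack between -0.012 and 0.012 m and z of packets in the frame of empty_rack between 0.01 and 0.022 m and contact force between the fingers and packets below 0.1 N and ((y of pot_coaster in the frame of full_rack between 0.094 and 0.134 m and y of pot in the frame of empty_rack between -0.126 and -0.102 m) or (y of pot_coaster in the frame of full_rack between 0.018 and 0.058 m and y of pot in the frame of empty_rack between -0.05 and -0.026 m) or (y of pot_coaster in the frame of full_rack between -0.058 and -0.018 m and y of pot in the frame of empty_rack between 0.026 and 0.05 m) or (y of pot_coaster in the frame of full_rack between -0.134 and -0.094 m and y of pot in the frame of empty_rack between 0.102 and 0.126 m)) and x of pot in the frame of empty_rack between -0.012 and 0.012 m and z of pot in the frame of empty_rack between 0.01 and 0.022 m and contact force between the fingers and pot below 0.1 N).
It fails at once if one of the four things is tipped far over (more than 0.6 rad) (angle between any of honey, shaker, packets, pot's own z axis and vertical above 0.6 rad).
It fails at once if one of the four things is dropped or thrown: it moves faster than 0.6 m/s (a fall of about 2 cm) without the fingers on it ((linear speed of honey above 0.6 m/s and contact force between the fingers and honey below 0.05 N) or (linear speed of shaker above 0.6 m/s and contact force between the fingers and shaker below 0.05 N) or (linear speed of packets above 0.6 m/s and contact force between the fingers and packets below 0.05 N) or (linear speed of pot above 0.6 m/s and contact force between the fingers and pot below 0.05 N)).
It also fails if it takes over 134 s, if anything falls off the work surface, if the arm or the gripper's body presses on something with over 40 N, if the wrist force passes 120 N, or if a joint passes its speed limit or range.

ROBOT

A 6-joint arm with a two-finger parallel gripper is mounted at the origin on a cart in front of the work surface, level with it; the furniture and walls round the work are solid. World frame = base frame: x ahead of the robot, y to its left, z up, the work surface at z = 0. Lengths are in m, angles in rad, forces in N, time in s.
With the tool pointing down it reaches from about 0.375 to 0.9 m from the base axis. Payload 3.1 kg.
Tool frame: the origin (TCP) lies on the centre line of the jaws, within the pads' length; the fingertips stand 8 mm ahead of it and the grasp point (between the pads) lies 11 mm behind it; z points along the fingers, y is the line along which they close (so a half turn about z gives the same grasp; the last joint's range is limited). The gripper opens to 85 mm and grips with 20 to 120 N. Pads are 22 mm wide; open, the fingers measure 114 mm over their backs; the gripper's body (76 mm by 85 mm) begins 54 mm behind the grasp point. The pads swing forward as they close: fully open they stand 13 mm farther back than shut.
Start: joints at [-0.178, 0.527, 1.433, -0, 1.181, -0.178], TCP at [0.625, 0, 0.239] pointing down, gripper open.
Joint ranges: [-3.08, 3.08], [-0.75, 2.2], [0.22, 2.44], [-1.43, 4.57], [0, 2.65], [-2.85, 2.85]. Speed limits (rad/s): [2.79, 2.79, 3.14, 3.14, 3.14, 3.14].

INTERFACE

Orientations are given as a unit quaternion [x, y, z, w].
In Python, from station import * gives the robot as it stands.
- The arm moves only by the tool play_rows, never from a script. Its argument "rows" is a list of rows, each a list of 3 entries, a list of its own where there are three numbers: the turn, a rotation vector about the tool's x, y, z in degrees, then the shift along the tool's x, y, z in mm, then the closure, from 0 (fully open) to 1 (shut). In form: [[[ax, ay, az], [dx, dy, dz], jaw], ...]. A call has 1 to 12 rows; each row shifts and turns the commanded pose from where the row before left it, along the tool's axes as they then stand; what a row does not reach is not made up. A row lasts 1/12 s, in which the tool goes at most 41.7 mm and 7.16 degrees, less where a joint would pass 70% of its speed; a pose out of reach is approached as far as the arm can. A call with a gripper value outside its range is refused whole. The fingers move at their own pace and stop on an object; "grip_force" is the grip in N (left out, the last holds). Time passes only in rows, so rows that do not move let the fingers close. It gives the time, the measured TCP pose, the force, the opening and the grip force at its end, in the units of the state.
- sense(): the state, without advancing time (a new reading comes with each control period).
- snapshot(name): name is "scene" or "side" or "wrist"; returns (picture, depth): 384x512x3 uint8, red, green, blue; 384x512 float32, m along the optical axis (not along the pixel's ray), 0 where there is no reading.
- get_calibration(name): a dict with "vfov" (degrees; the focal length in pixels is half the picture's height over the tangent of half this angle, whatever the lens; pixels are square), "cx", "cy" (the principal point, pixels), "xyz" and "attitude" of the camera in the world. Camera axes: x right, y down, z forward; pixel columns grow to the right and rows downward; lengths in m; the calibration is good to about 2 mm. The wrist camera is an equidistant fisheye: a pixel r from the principal point sees the ray r / f radians off the axis. A picture is of the moment at which its call begins: read the wrist's pose just before it. get_calibration takes no time and is no camera call; for the wrist camera it gives the pose at the moment of the call.
- sign_off(): hands the job in; it is judged then, once.
The state is a dict: "t": time; "q": joint angles; "qd": joint speeds; "tau": joint torques, N m; "tcp_pos": TCP position; "tool_rot": TCP orientation; "force": force on the tool from outside, world axes, zero at the start; "ft_torque": the same for the moment, N m; "finger_gap": opening from 0.0 (shut) to 1.0 (fully open); "gripper_force": force on a finger pad.
Only numpy, scipy, OpenCV 4.12 (cv2) and the standard library are available. Lean on these libraries where they do the work, as an engineer would, in place of code of your own. Each camera call takes 0.05 s, during which the arm holds its last target. There are 200 camera calls.

## Working session

There is one attempt and no reset: what is moved stays moved. The work goes in short steps, Python scripts to look and compute and a tool call to move; the robot and the scene stay as the last step left them, time stands still between calls to the robot, and variables do not carry over. Pictures are saved under pics/ and viewed, at most 14 in all, crops included, and the job is handed in when it is done.

Besides the shell and the picture viewer there is one more tool, called after "Request:" by a JSON object that holds its "op" and its "data", one argument or row to a line. play_rows: Moves the arm, as the interface text tells. Its arguments: {"type":"object","properties":{"rows":{"type":"array","items":{"type":"array"}},"grip_force":{"type":"number"}},"required":["rows"]}

```bash
mkdir -p pics
cat > h.py <<'E'
from station import *
import numpy as np, cv2
from scipy.spatial.transform import Rotation as R
def save(n,im): cv2.imwrite('pics/'+n+'.png',cv2.cvtColor(im,cv2.COLOR_RGB2BGR))
def cal(n):
    c=get_calibration(n); f=192/np.tan(np.radians(c['vfov']/2)); return c,f
def rot(a):
    a=np.array(a); return R.from_quat(a).as_matrix() if a.size==4 else a.reshape(3,3)
def cloud(n,depth):
    c,f=cal(n); v,u=np.mgrid[0:384,0:512]
    x=(u-c['cx'])/f; y=(v-c['cy'])/f
    if n=='wrist':
        r=np.hypot(x,y); s=np.tan(r)/np.maximum(r,1e-9); x=x*s; y=y*s
    P=np.stack([x*depth,y*depth,depth],-1)
    return P@rot(c['attitude']).T+np.array(c['xyz'])
E
python3 - <<'E'
from h import *
s=sense(); print(s['t'],s['tcp_pos'],s['tool_rot'],s['finger_gap'],s['force'])
ims=[]
for n in ['scene','side','wrist']:
    print(n,get_calibration(n)); im,d=snapshot(n); np.savez('/tmp/'+n,im=im,d=d,P=cloud(n,d)); save(n+'0',im)
E
```

```text
0.0 [6.24300776e-01 1.62163565e-04 2.38357428e-01] [ 7.07112855e-01  7.07099907e-01 -5.93786391e-04 -8.82661270e-04] 0.9956610291616141 [ 0.35881624  0.02571834 -0.22814997]
scene {'vfov': 44.10786097076142, 'cx': 260.70899893245786, 'cy': 192.87188968275734, 'xyz': array([-0.06269665, -0.75572411,  1.16627855]), 'attitude': array([ 0.89263132, -0.29925933,  0.10330565, -0.32090673])}
side {'vfov': 43.17873458179053, 'cx': 252.63836545903047, 'cy': 197.07756338496694, 'xyz': array([ 0.1180899 , -1.14782715,  1.0539493 ]), 'attitude': array([ 0.9011371 , -0.13274234,  0.06043297, -0.40826371])}
wrist {'vfov': 65.70646984690485, 'cx': 260.55618439098066, 'cy': 197.22686424406223, 'xyz': array([0.62587619, 0.06997776, 0.37282086]), 'attitude': array([ 9.90147459e-01, -7.22354053e-04, -7.16149978e-04,  1.40024905e-01])}
```

View pics/scene0.png

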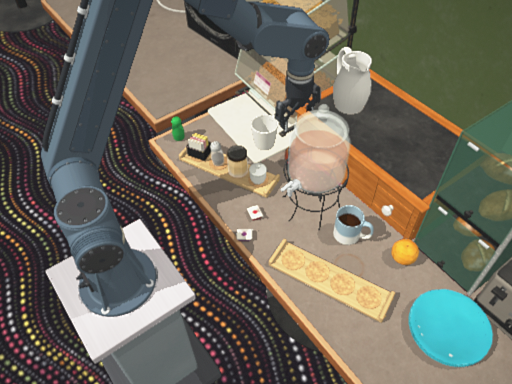

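View pics/side0.png

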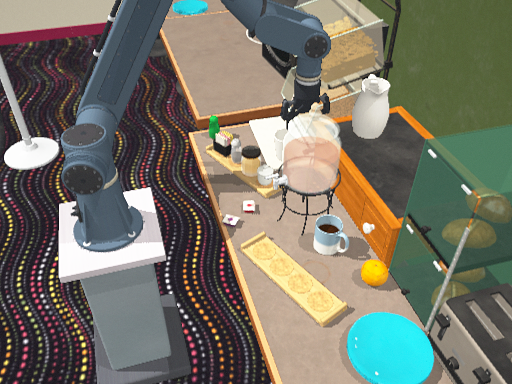

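View pics/wrist0.png

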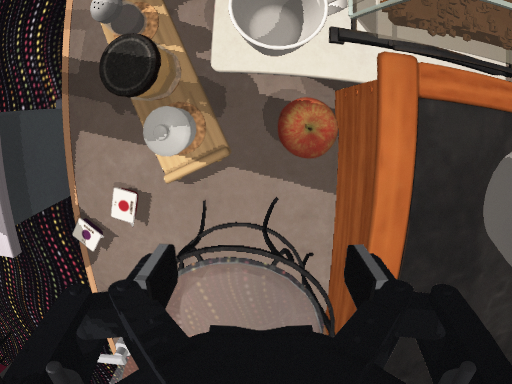

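The scene shows, left to right on the full rack: packets (198,146), shaker (217,153), honey (237,162) and pot (258,173). The look-alikes are the green shaker (178,128), which stands off the rack, the white cup (264,132) and the mug (350,222). The empty rack is at about (332,280).

```bash
cat > m.py <<'E'
from h import *
for n in ['scene','side','wrist']:
    z=np.load('/tmp/'+n+'.npz'); im,d,P=z['im'],z['d'],z['P']
    hsv=cv2.cvtColor(im,cv2.COLOR_RGB2HSV)
    wood=(hsv[...,0]>10)&(hsv[...,0]<28)&(hsv[...,1]>70)&(hsv[...,2]>130)&(P[...,2]>0.006)&(P[...,2]<0.032)&(d>0)&(P[...,0]>.25)&(P[...,0]<.8)
    print(n, 'table z',np.median(P[(d>0)&(abs(P[...,2])<.02)&(P[...,0]>.3)][:,2]))
    m=cv2.morphologyEx(wood.astype(np.uint8),cv2.MORPH_CLOSE,np.ones((9,9)))
    k,l,st,ce=cv2.connectedComponentsWithStats(m)
    for i in range(1,k):
        if st[i,4]>400:
            q=P[(l==i)&wood]; r=cv2.minAreaRect((q[:,:2]*1000).astype(np.float32))
            print(ce[i].round(),st[i,4],r,np.median(q[:,2]),cv2.boxPoints(r).round().tolist())
im=np.load('/tmp/scene.npz')['im']
save('crop1',cv2.resize(im[105:205,165:290],None,fx=6,fy=6))
E
python3 m.py
```

```text
scene table z 0.002587849242045248
[232. 173.] 1275 ((481.34649658203125, 161.3885498046875), (101.6960678100586, 342.6329345703125), 23.489152908325195) 0.016458855716740772 [[366.0, 298.0], [503.0, -16.0], [596.0, 25.0], [460.0, 339.0]]
[332. 280.] 3856 ((469.8739318847656, -347.7875061035156), (99.95684814453125, 341.0155334472656), 22.533565521240234) 0.01697319733208058 [[358.0, -209.0], [489.0, -524.0], [581.0, -486.0], [451.0, -171.0]]
side table z -0.0017009061889615706
[243. 173.] 826 ((461.0318603515625, 145.0941619873047), (74.56880950927734, 346.2330017089844), 26.940275192260742) 0.011800829693441317 [[349.0, 283.0], [506.0, -26.0], [573.0, 8.0], [416.0, 316.0]]
[293. 279.] 3353 ((466.66168212890625, -352.52581787109375), (93.50569915771484, 343.2747497558594), 22.072065353393555) 0.012612450776326334 [[359.0, -211.0], [488.0, -529.0], [574.0, -494.0], [445.0, -176.0]]
wrist table z -0.00012036603258747114
[165.  36.] 1808 ((503.0345764160156, 173.84564208984375), (40.6202392578125, 153.0755615234375), 26.271434783935547) 0.014142289513864037 [[451.0, 233.0], [519.0, 96.0], [555.0, 114.0], [487.0, 251.0]]
[196. 145.] 2491 ((529.3806762695312, 45.73180389404297), (89.56778717041016, 91.75749969482422), 26.05234718322754) 0.014702590663466047 [[469.0, 67.0], [509.0, -15.0], [590.0, 24.0], [549.0, 107.0]]
```

View pics/crop1.png

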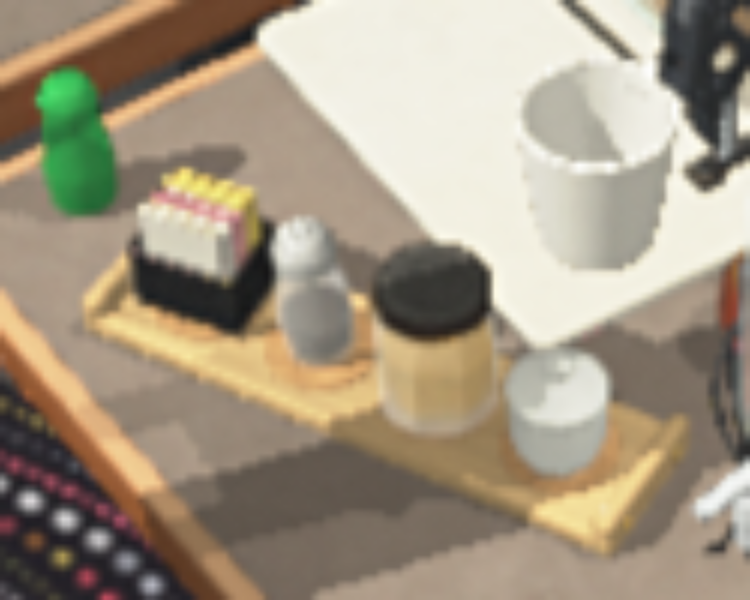

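The crop confirms it: on the rack there are packets, grey-capped shaker, black-lid honey and pot. The green shaker stands off the rack. Next I move above the full rack for a closer look.

Request:
{"op": "play_rows", "data": {
  "rows": [
    [[0,0,0],[28,-5,-9],0],
    [[0,0,0],[28,-18,-9],0],
    [[0,0,0],[28,-24,-9],0],
    [[0,0,0],[28,-24,-9],0],
    [[0,0,0],[18,-24,-9],0],
    [[0,0,0],[10,-24,-9],0],
    [[0,0,0],[0,-20,-7],0],
    [[0,0,-6.4],[0,0,0],0],
    [[0,0,-6.4],[0,0,0],0],
    [[0,0,-6.4],[0,0,0],0],
    [[0,0,-6.3],[0,0,0],0],
    [[0,0,0],[0,0,0],0]
  ]
}}

```text
t: 1.15
tcp_pos: [0.4856, 0.1401, 0.3002]
tool_rot: [0.533, 0.846, -0.0, -0.0]
force: [-0.2, -0.6, -0.1]
finger_gap: 0.997
gripper_force: 0.0
```

```bash
cat > w.py <<'E'
from h import *
import sys
s=sense(); print(s['t'],s['tcp_pos'],R.from_quat(s['tool_rot']).as_matrix().round(3).tolist())
im,d=snapshot('wrist'); P=cloud('wrist',d); np.savez('/tmp/'+sys.argv[1],im=im,d=d,P=P); save(sys.argv[1],im)
E
python3 w.py w1
```

```text
1.15 [0.48564708 0.1400833  0.30017378] [[-0.432, 0.902, -0.001], [0.902, 0.432, -0.0], [0.0, -0.0, -1.0]]
```

View pics/w1.png

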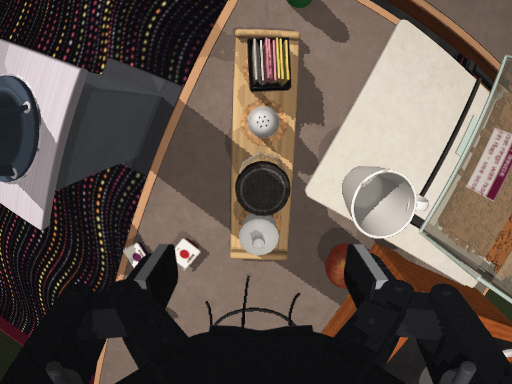

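All four items and the full rack are visible: packets (269,62), shaker cap (263,121), honey lid (263,188), pot knob (258,241). I'll take exact positions from masks and rays.

```bash
cat > m2.py <<'E'
from h import *
z=np.load('/tmp/w1.npz'); im,d,P=z['im'],z['d'],z['P']
hsv=cv2.cvtColor(im,cv2.COLOR_RGB2HSV)
v,u=np.mgrid[0:384,0:512]
reg=(u>225)&(u<305)&(v>20)&(v<265)&(d>0)
print('table',np.median(P[(abs(P[...,2])<.008)&(d>0)][:,2]))
wood=reg&(hsv[...,1]>70)&(P[...,2]>0.010)&(P[...,2]<0.03)
r=cv2.minAreaRect((P[wood][:,:2]*1000).astype(np.float32)); print('rack',r)
a=np.radians(r[2]); C=np.array(r[0])/1000; Y=np.array([-np.sin(a),np.cos(a)]); X=np.array([np.cos(a),np.sin(a)])
L=np.stack([(P[...,:2]-C)@X,(P[...,:2]-C)@Y],-1)
for n,y0,lo,hi in [('packets',.114,.035,.1),('shaker',.038,.088,.12),('honey',-.038,.09,.12),('pot',-.114,.057,.069),('knob',-.114,.078,.1)]:
    m=reg&(P[...,2]>lo)&(P[...,2]<hi)&(abs(L[...,1]-y0)<.04)&(abs(L[...,0])<.06)
    q=(P[m][:,:2]*1000).astype(np.float32)
    if len(q)<5: print(n,len(q)); continue
    (c,rad)=cv2.minEnclosingCircle(q); rr=cv2.minAreaRect(q)
    l=np.array(c)/1000-C; print(n,len(q),np.round(c,1),round(rad,1),'local',(l@X).round(4),(l@Y).round(4),'rect',np.round(rr[0],1),np.round(rr[1],1),round(rr[2],1),'ztop',np.percentile(P[m][:,2],95).round(4))
E
python3 m2.py
```

```text
table -0.0005829925615750409
rack ((480.8323974609375, 159.67234802246094), (90.95256042480469, 340.42535400390625), 23.107040405273438)
packets 1991 [438.7 266.7] 41.5 local 0.0032 0.115 rect [438.3 266.9] [52.5 67.2] 29.0 ztop 0.0859
shaker 722 [462.6 196.3] 17.6 local -0.0024 0.0408 rect [462.8 195.9] [33.  33.3] 25.1 ztop 0.1049
honey 2377 [495.8 125.4] 32.6 local 0.0003 -0.0374 rect [495.4 125.4] [63.7 63.8] 26.7 ztop 0.1026
pot 564 [523.4  54.6] 27.3 local -0.0021 -0.1134 rect [523.5  54.4] [54.2 52.6] 62.6 ztop 0.0689
knob 124 [523.7  54.6] 8.4 local -0.0018 -0.1134 rect [523.1  55.6] [15.5 14.8] 69.7 ztop 0.0865
```

Request:
{"op": "play_rows", "data": {
  "rows": [
    [[0,0,0],[-31,-1,10],0],
    [[0,0,0],[-31,-1,10],0],
    [[0,0,0],[-31.5,-0.7,20],0],
    [[0,4,0],[0,0,0],0],
    [[0,0,0],[-2.5,0,35],0],
    [[0,0,0],[-2.5,0,35],0],
    [[0,0,0],[-2.5,0,35],0],
    [[0,0,0],[-1.4,0,20],0],
    [[0,0,0],[0,0,0],0]
  ]
}}

```text
t: 1.95
tcp_pos: [0.5205, 0.0545, 0.1307]
tool_rot: [0.535, 0.844, 0.016, -0.034]
force: [-0.1, -1.0, -0.3]
finger_gap: 1.003
gripper_force: 0.0
```

Request:
{"op": "play_rows", "data": {
  "rows": [
    [[0,0,0],[-1.8,1.4,25],0],
    [[0,0,0],[-1.8,1.3,25],0],
    [[0,0,0],[-1.8,0,25],0],
    [[0,0,0],[-1.4,0,20],0],
    [[0,0,0],[0,0,0],0],
    [[0,0,0],[0,0,0],0.3],
    [[0,0,0],[0,0,0],1],
    [[0,0,0],[0,0,0],1],
    [[0,0,0],[0,0,0],1],
    [[0,0,0],[0,0,0],1],
    [[0,0,0],[0,0,0],1]
  ],
  "grip_force": 40
}}

```text
t: 2.87
tcp_pos: [0.5272, 0.0553, 0.0419]
tool_rot: [0.533, 0.845, 0.019, -0.028]
force: [-1.1, -1.3, 7.4]
finger_gap: 0.618
gripper_force: 41.3
```

Request:
{"op": "play_rows", "data": {
  "rows": [
    [[0,0,0],[0.7,0,-10],1],
    [[0,0,0],[0.7,0,-10],1],
    [[0,0,0],[0.7,0,-10],1],
    [[0,0,0],[0.7,0,-10],1],
    [[0,0,0],[0,0,0],1]
  ]
}}

```text
t: 3.28
tcp_pos: [0.5279, 0.0553, 0.0824]
tool_rot: [0.533, 0.845, 0.02, -0.027]
force: [0.3, 0.8, -2.8]
finger_gap: 0.619
gripper_force: 42.4
```

Run:
```python
from h import *
s=sense(); print(s['t'],s['tcp_pos'],s['force'],s['finger_gap'],R.from_quat(s['tool_rot']).as_matrix().round(3).tolist())
im,d=snapshot('side'); a=cv2.resize(im[130:230,190:320],None,fx=3,fy=3)
im,d=snapshot('wrist'); P=cloud('wrist',d); np.savez('/tmp/w2',im=im,d=d,P=P)
b=cv2.resize(im,(400,300)); save('c2',np.hstack([a,b]))
```

```text
3.2833 [0.52793709 0.05526031 0.08237121] [ 0.34901492  0.80959759 -2.75778193] 0.6185157893305042 [[-0.43, 0.903, -0.025], [0.9, 0.431, 0.062], [0.067, 0.004, -0.998]]
```

View pics/c2.png

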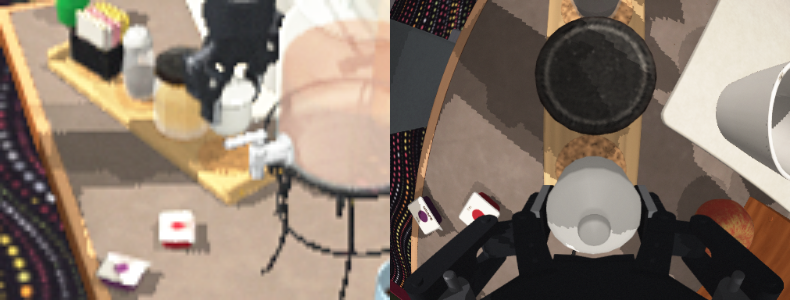

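The pot is held upright with its knob centred at about (595,230). Honey is untouched. I'll write a small helper for shift numbers.

```bash
cat > go.py <<'E'
from h import *
import sys
# args: x,y,z world waypoints in mm ; prints leg shifts in tool axes
s=sense(); M=R.from_quat(s['tool_rot']).as_matrix(); p=np.array(s['tcp_pos'])*1000
print('t',round(s['t'],2),'at',p.round(1),'yaw',np.degrees(np.arctan2(-M[0,0],M[1,0])).round(2),'zaxis',M[:,2].round(3),'F',np.round(s['force'],1),'gap',round(s['finger_gap'],3))
for a in sys.argv[1:]:
    w=np.array([float(v) for v in a.split(',')]); v=M.T@(w-p); n=int(np.ceil(np.linalg.norm(v)/36)); print(w,v.round(1),n,'rows of',(v/n).round(1)); p=w
E
python3 go.py 520,60,180 415,20,325 400,-130,325 415,-270,325 475,-370,300
```

```text
t 3.38 at [526.9  55.3  80.7] yaw 25.51 zaxis [-0.028  0.063 -0.998] F [ 0.   0.  -2.3] gap 0.619
[520.  60. 180.] [ 14.   -4.  -98.6] 3 rows of [  4.7  -1.3 -32.9]
[415.  20. 325.] [  19.1 -111.8 -144.2] 6 rows of [  3.2 -18.6 -24. ]
[ 400. -130.  325.] [-128.6  -78.1   -9. ] 5 rows of [-25.7 -15.6  -1.8]
[ 415. -270.  325.] [-132.5  -46.7   -9.2] 4 rows of [-33.1 -11.7  -2.3]
[ 475. -370.  300.] [-117.5   11.1   17. ] 4 rows of [-29.4   2.8   4.2]
```

Request:
{"op": "play_rows", "data": {
  "rows": [
    [[0,0,0],[3,-1,-25],1],
    [[0,0,0],[5.5,-1.5,-37],1],
    [[0,0,0],[5.5,-1.5,-37],1],
    [[0,0,0],[3.2,-18.6,-24],1],
    [[0,0,0],[3.2,-18.6,-24],1],
    [[0,0,0],[3.2,-18.6,-24],1],
    [[0,0,0],[3.2,-18.6,-24],1],
    [[0,0,0],[3.2,-18.6,-24],1],
    [[0,0,0],[3.2,-18.6,-24],1],
    [[0,0,0],[-15,-9,-1],1],
    [[0,0,0],[-26,-16,-1.8],1]
  ]
}}

```text
t: 4.3
tcp_pos: [0.4093, -0.0264, 0.3256]
tool_rot: [0.532, 0.846, 0.019, -0.029]
force: [-0.0, -0.0, -2.4]
finger_gap: 0.618
gripper_force: 43.3
```

Request:
{"op": "play_rows", "data": {
  "rows": [
    [[0,0,0],[-30,-18,-2],1],
    [[0,0,0],[-30,-18,-2],1],
    [[0,0,0],[-28,-17,-2],1],
    [[0,0,0],[-33,-12,-2.3],1],
    [[0,0,0],[-33,-12,-2.3],1],
    [[0,0,0],[-33,-12,-2.3],1],
    [[0,0,0],[-33,-12,-2.3],1],
    [[0,0,0],[-29.4,2.8,4.2],1],
    [[0,0,0],[-29.4,2.8,4.2],1],
    [[0,0,0],[-29.4,2.8,4.2],1],
    [[0,0,0],[-29.4,2.8,4.2],1],
    [[0,0,0],[0,0,0],1]
  ]
}}

```text
t: 5.3
tcp_pos: [0.4756, -0.3749, 0.2961]
tool_rot: [0.534, 0.845, 0.018, -0.029]
force: [0.8, -0.5, -2.4]
finger_gap: 0.62
gripper_force: 43.3
```

```bash
python3 go.py; python3 w.py w3
```

```text
t 5.3 at [ 475.6 -374.9  296.1] yaw 25.36 zaxis [-0.03   0.062 -0.998] F [ 0.8 -0.5 -2.4] gap 0.62
5.3 [ 0.47562578 -0.37487559  0.29611801] [[-0.427, 0.904, -0.03], [0.901, 0.428, 0.062], [0.068, -0.001, -0.998]]
```

View pics/w3.png

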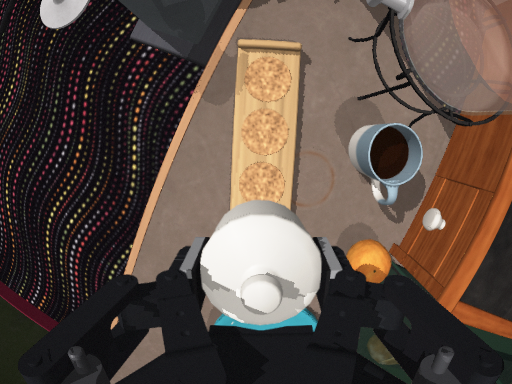

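The empty rack shows pads at (267,77), (265,132) and (263,181). The mug is at (388,152), to the far side.

```bash
cat > m3.py <<'E'
from h import *
z=np.load('/tmp/w3.npz'); im,d,P=z['im'],z['d'],z['P']
hsv=cv2.cvtColor(im,cv2.COLOR_RGB2HSV)
print('table',np.median(P[(abs(P[...,2])<.008)&(d>0)][:,2]))
v,u=np.mgrid[0:384,0:512]
reg=(u>225)&(u<308)&(v>35)&(v<200)
print(hsv[77,267],hsv[105,245])
wood=reg&(hsv[...,1]>70)&(P[...,2]>.009)&(P[...,2]<.03)
q=(P[wood][:,:2]*1000).astype(np.float32); r=cv2.minAreaRect(q); print(r,cv2.boxPoints(r).round(1).tolist())
g=cv2.medianBlur(cv2.cvtColor(im,cv2.COLOR_RGB2HSV)[...,0],5)
gray=cv2.GaussianBlur(hsv[...,1],(5,5),0)
C=[]
c_=cv2.HoughCircles(cv2.GaussianBlur(cv2.cvtColor(im,cv2.COLOR_RGB2GRAY),(5,5),0)[30:215,225:310],cv2.HOUGH_GRADIENT,1,35,param1=80,param2=14,minRadius=19,maxRadius=28)
print(c_)
for c in (c_[0] if c_ is not None else []):
    p=P[int(round(c[1]))+30,int(round(c[0]))+225]; print(c[:2]+[225,30],p.round(4))
mug=(u>340)&(u<425)&(v>115)&(v<205)&(P[...,2]>.06); print('mug min/max',P[mug].min(0),P[mug].max(0))
E
python3 m3.py
```

```text
table 0.00027592798266531937
[ 15 122 229] [ 17 108 224]
((446.2447509765625, -296.2818298339844), (90.98573303222656, 232.23983764648438), 22.29764747619629) [[360.1000061035156, -206.10000610351562], [448.20001220703125, -421.0], [532.4000244140625, -386.5], [444.29998779296875, -171.60000610351562]]
[[[ 38.5 103.5  21.8]
  [ 36.5  68.5  22.9]]]
[263.5 133.5] [ 0.452  -0.3151  0.0173]
[261.5  98.5] [ 0.4277 -0.2701  0.0163]
mug min/max [ 0.44958379 -0.32705256  0.06000749] [ 0.64871819 -0.22302149  0.43575255]
```

```bash
python3 - <<'E'
from h import *
z=np.load('/tmp/w3.npz');P=z['P']
a=np.radians(22.3);X=np.array([np.cos(a),np.sin(a)]);Y=np.array([-X[1],X[0]]);C=np.array([.467,-.347])
L=np.stack([(P[...,:2]-C)@X,(P[...,:2]-C)@Y],-1)
for lo,hi in [(.02,.06),(.06,.12),(.12,.3)]:
    m=(P[...,2]>lo)&(P[...,2]<hi)&(L[...,0]>.05)&(L[...,0]<.2)&(abs(L[...,1])<.2); m[200:]=0
    q=L[m]; print(lo,len(q),np.percentile(q,[1,99],axis=0).round(3).tolist() if len(q) else '')
E
python3 go.py 440,-280,200 424,-242,140 424.1,-242.4,50 424.1,-242.4,43
```

```text
0.02 2323 [[0.125, -0.041], [0.199, 0.183]]
0.06 2058 [[0.125, -0.032], [0.2, 0.189]]
0.12 12129 [[0.112, 0.078], [0.196, 0.18]]
t 5.35 at [ 474.2 -372.   296.6] yaw 25.4 zaxis [-0.032  0.065 -0.997] F [-0.2  0.1 -3.6] gap 0.616
[ 440. -280.  200.] [ 90.5   8.6 103.4] 4 rows of [22.6  2.2 25.9]
[ 424. -242.  140.] [36.7  1.9 62.8] 3 rows of [12.2  0.6 20.9]
[ 424.1 -242.4   50. ] [-6.9  0.  89.7] 3 rows of [-2.3  0.  29.9]
[ 424.1 -242.4   43. ] [-0.5  0.   7. ] 1 rows of [-0.5  0.   7. ]
```

Request:
{"op": "play_rows", "data": {
  "rows": [
    [[0,0,0],[22.6,2.2,25.9],1],
    [[0,0,0],[22.6,2.2,25.9],1],
    [[0,0,0],[22.6,2.2,25.9],1],
    [[0,0,0],[22.6,2.2,25.9],1],
    [[0,0,0],[12.2,0.6,20.9],1],
    [[0,0,0],[12.2,0.6,20.9],1],
    [[0,0,0],[12.2,0.6,20.9],1],
    [[0,0,0],[-2.3,0,30],1],
    [[0,0,0],[-2,0,25],1],
    [[0,0,0],[0,0,0],1],
    [[0,0,0],[0,0,0],1]
  ]
}}

```text
t: 6.27
tcp_pos: [0.4233, -0.2399, 0.0866]
tool_rot: [0.533, 0.845, 0.019, -0.032]
force: [0.9, 0.3, -2.1]
finger_gap: 0.618
gripper_force: 43.5
```

```bash
python3 go.py 424.1,-242.4,50 424.1,-242.4,43
```

```text
t 6.27 at [ 423.3 -239.9   86.6] yaw 25.51 zaxis [-0.033  0.066 -0.997] F [ 0.9  0.3 -2.1] gap 0.618
[ 424.1 -242.4   50. ] [-5.3 -0.3 36.3] 2 rows of [-2.7 -0.1 18.2]
[ 424.1 -242.4   43. ] [-0.5  0.   7. ] 1 rows of [-0.5  0.   7. ]
```

Request:
{"op": "play_rows", "data": {
  "rows": [
    [[0,0,0],[-2.7,0,18],1],
    [[0,0,0],[-2.4,0,16],1],
    [[0,0,0],[-0.3,0,4],1],
    [[0,0,0],[-0.2,0,3],1],
    [[0,0,0],[0,0,0],1],
    [[0,0,0],[0,0,0],1]
  ]
}}

```text
t: 6.77
tcp_pos: [0.426, -0.2441, 0.047]
tool_rot: [0.533, 0.845, 0.018, -0.029]
force: [0.9, 0.3, -2.9]
finger_gap: 0.62
gripper_force: 43.5
```

Request:
{"op": "play_rows", "data": {
  "rows": [
    [[0,0,0],[0,0,1.5],1],
    [[0,0,0],[0,0,1.5],1],
    [[0,0,0],[0,0,0],1],
    [[0,0,0],[0,0,0],1]
  ]
}}

```text
t: 7.1
tcp_pos: [0.4254, -0.2435, 0.0431]
tool_rot: [0.533, 0.845, 0.019, -0.029]
force: [0.2, -0.9, -2.5]
finger_gap: 0.618
gripper_force: 43.5
```

```bash
python3 go.py; python3 w.py w4
```

```text
t 7.1 at [ 425.4 -243.5   43.1] yaw 25.5 zaxis [-0.03   0.063 -0.998] F [ 0.2 -0.9 -2.5] gap 0.618
7.1 [ 0.42541288 -0.2435027   0.04305569] [[-0.429, 0.903, -0.03], [0.9, 0.431, 0.063], [0.07, 0.0, -0.998]]
```

View pics/w4.png

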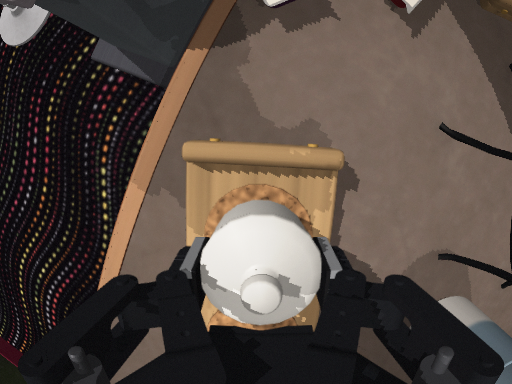

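The pot is over its pad, with about even cork margins at columns 207–310. It is still hanging, so I lower it in small steps.

Request:
{"op": "play_rows", "data": {
  "rows": [
    [[0,0,0],[0,0,1],1],
    [[0,0,0],[0,0,0.5],1],
    [[0,0,0],[0,0,0],1],
    [[0,0,0],[0,0,0],1]
  ]
}}

```text
t: 7.48
tcp_pos: [0.4255, -0.2436, 0.0419]
tool_rot: [0.533, 0.845, 0.019, -0.029]
force: [-1.9, 0.3, 5.4]
finger_gap: 0.619
gripper_force: 44.0
```

Request:
{"op": "play_rows", "data": {
  "rows": [
    [[0,0,0],[0,0,0],0.3],
    [[0,0,0],[0,0,0],0.2],
    [[0,0,0],[0,0,0],0],
    [[0,0,0],[0,0,0],0],
    [[0,0,0],[0,0,0],0],
    [[0,0,0],[1,0,-15],0],
    [[0,0,0],[1.7,0,-25],0],
    [[0,0,0],[2.5,0,-35],0],
    [[0,0,0],[2.5,0,-35],0],
    [[0,-4,0],[0,0,0],0],
    [[0,0,0],[0,0,-40],0],
    [[0,0,0],[0,0,-40],0]
  ]
}}

```text
t: 8.48
tcp_pos: [0.4234, -0.2413, 0.2313]
tool_rot: [0.533, 0.846, 0.001, -0.003]
force: [0.4, -0.7, 0.4]
finger_gap: 1.006
gripper_force: 0.0
```

```bash
python3 go.py 400,-130,320 430,50,320 495.8,125.4,210
cat > m4.py <<'E'
from h import *
import sys
im,d=snapshot('wrist'); P=cloud('wrist',d)
a=np.radians(22.3);X=np.array([np.cos(a),np.sin(a)]);Y=np.array([-X[1],X[0]]);C=np.array([.467,-.347])
L=np.stack([(P[...,:2]-C)@X,(P[...,:2]-C)@Y],-1)
y0,lo,hi=map(float,sys.argv[1:4])
m=(d>0)&(P[...,2]>lo)&(P[...,2]<hi)&(abs(L[...,1]-y0)<.045)&(abs(L[...,0])<.045); m=m.astype(np.uint8)
k,l,st,ce=cv2.connectedComponentsWithStats(m); i=1+np.argmax(st[1:,4]); q=(L[l==i]*1000).astype(np.float32)
print(len(q),cv2.minEnclosingCircle(q),cv2.minAreaRect(q),'z',np.percentile(P[l==i][:,2],[5,95]).round(4))
E
python3 m4.py .114 .078 .1;python3 m4.py .114 .055 .07
```

```text
t 8.48 at [ 423.4 -241.3  231.3] yaw 25.52 zaxis [-0.005  0.004 -1.   ] F [ 0.4 -0.7  0.4] gap 1.006
[ 400. -130.  320.] [111.   26.6 -88.2] 5 rows of [ 22.2   5.3 -17.6]
[430.  50. 320.] [149.5 104.6   0.6] 6 rows of [24.9 17.4  0.1]
[495.8 125.4 210. ] [ 39.1  92.1 110. ] 5 rows of [ 7.8 18.4 22. ]
935 ((5.132723808288574, 103.51849365234375), 21.47962760925293) ((5.518449783325195, 102.79064178466797), (40.148006439208984, 39.72110366821289), 35.08195495605469) z [0.0781 0.0944]
1802 ((1.4132379293441772, 111.14575958251953), 27.625328063964844) ((1.6380538940429688, 111.36578369140625), (53.37637710571289, 54.383419036865234), 1.8172576427459717) z [0.0627 0.0692]
```

Request:
{"op": "play_rows", "data": {
  "rows": [
    [[0,0,0],[18,4,-18],0],
    [[0,0,0],[31,8,-23],0],
    [[0,0,0],[31,8,-23],0],
    [[0,0,0],[31,7,-23],0],
    [[0,0,0],[30,21,0],0],
    [[0,0,0],[30,21,0],0],
    [[0,0,0],[30,21,0],0],
    [[0,0,0],[30,21,0],0],
    [[0,0,0],[29.5,21,0],0],
    [[0,0,0],[10,23,27],0],
    [[0,0,0],[10,23,27],0],
    [[0,0,0],[10,23,27],0]
  ]
}}

```text
t: 9.58
tcp_pos: [0.4821, 0.1069, 0.2366]
tool_rot: [0.533, 0.846, 0.0, 0.001]
force: [0.1, -0.7, -0.5]
finger_gap: 1.0
gripper_force: 0.0
```

Request:
{"op": "play_rows", "data": {
  "rows": [
    [[0,0,0],[9,23,29],0],
    [[0,0,0],[0,0,30],0],
    [[0,0,0],[0,0,30],0],
    [[0,0,0],[0,0,0],0],
    [[0,0,0],[0,0,0],0],
    [[0,0,0],[0,0,0],0]
  ]
}}

```text
t: 10.08
tcp_pos: [0.4992, 0.1232, 0.1495]
tool_rot: [0.534, 0.846, 0.0, 0.0]
force: [0.0, 0.5, 0.6]
finger_gap: 1.0
gripper_force: 0.0
```

```bash
python3 go.py 495.8,125.4,100 495.8,125.4,63; python3 w.py w5
python3 - <<'E'
from h import *
z=np.load('/tmp/w5.npz');im,P=z['im'],z['P']
for n,lo,hi,c in [('honey',.095,.11,(.4958,.1254)),('shaker',.088,.12,(.4627,.196))]:
    m=(P[...,2]>lo)&(P[...,2]<hi)&(np.hypot(P[...,0]-c[0],P[...,1]-c[1])<.045)
    q=(P[m][:,:2]*1000).astype(np.float32); print(n,len(q),cv2.minEnclosingCircle(q) if len(q)>5 else '')
E
```

```text
t 10.08 at [499.2 123.2 149.5] yaw 25.48 zaxis [ 0.001  0.    -1.   ] F [0.  0.5 0.6] gap 1.0
[495.8 125.4 100. ] [ 3.4 -2.2 49.4] 2 rows of [ 1.7 -1.1 24.7]
[495.8 125.4  63. ] [ 0. -0. 37.] 2 rows of [ 0.  -0.  18.5]
10.0833 [0.49915986 0.12324886 0.14945123] [[-0.43, 0.903, 0.001], [0.903, 0.43, 0.0], [-0.0, 0.001, -1.0]]
honey 7032 ((496.7278137207031, 125.04659271240234), 32.55222702026367)
shaker 2229 ((462.8797302246094, 195.90757751464844), 17.331958770751953)
```

Request:
{"op": "play_rows", "data": {
  "rows": [
    [[0,0,0],[1.5,-0.8,20],0],
    [[0,0,0],[1.5,-0.8,25],0],
    [[0,0,0],[0,0,25],0],
    [[0,0,0],[0,0,16.5],0],
    [[0,0,0],[0,0,0],0],
    [[0,0,0],[0,0,0],0.2],
    [[0,0,0],[0,0,0],1],
    [[0,0,0],[0,0,0],1],
    [[0,0,0],[0,0,0],1],
    [[0,0,0],[0,0,0],1]
  ],
  "grip_force": 50
}}

```text
t: 10.97
tcp_pos: [0.4968, 0.1252, 0.0646]
tool_rot: [0.534, 0.846, 0.001, 0.001]
force: [-1.2, -0.9, 6.9]
finger_gap: 0.757
gripper_force: 55.0
```

Request:
{"op": "play_rows", "data": {
  "rows": [
    [[0,0,0],[0,0,0],1],
    [[0,0,0],[0,0,-8],1],
    [[0,0,0],[0,0,-10],1],
    [[0,0,0],[0,0,-15],1],
    [[0,0,0],[0,0,0],1],
    [[0,0,0],[0,0,0],1]
  ]
}}

```text
t: 11.47
tcp_pos: [0.4969, 0.1255, 0.0965]
tool_rot: [0.534, 0.846, 0.001, 0.001]
force: [-0.7, -0.1, -3.1]
finger_gap: 0.752
gripper_force: 57.0
```

```bash
python3 go.py 496,126,220 415,20,350 400,-130,350 420,-270,330 454,-314,240
```

```text
t 11.47 at [496.9 125.5  96.5] yaw 25.51 zaxis [ 0.004  0.    -1.   ] F [-0.7 -0.1 -3.1] gap 0.752
[496. 126. 220.] [   0.7   -0.2 -123.5] 4 rows of [  0.2  -0.  -30.9]
[415.  20. 350.] [ -61.  -118.3 -130.3] 6 rows of [-10.2 -19.7 -21.7]
[ 400. -130.  350.] [-1.289e+02 -7.810e+01 -1.000e-01] 5 rows of [-25.8 -15.6  -0. ]
[ 420. -270.  330.] [-134.9  -42.3   20. ] 4 rows of [-33.7 -10.6   5. ]
[ 454. -314.  240.] [-54.2  11.4  90.1] 3 rows of [-18.1   3.8  30. ]
```

Request:
{"op": "play_rows", "data": {
  "rows": [
    [[0,0,0],[0,0,-22],1],
    [[0,0,0],[0,0,-34],1],
    [[0,0,0],[0,0,-34],1],
    [[0,0,0],[0,0,-33],1],
    [[0,0,0],[-10,-20,-22],1],
    [[0,0,0],[-10,-20,-22],1],
    [[0,0,0],[-10,-20,-22],1],
    [[0,0,0],[-10,-20,-22],1],
    [[0,0,0],[-10,-19,-21],1],
    [[0,0,0],[-11,-19,-21],1],
    [[0,0,0],[-26,-15.6,0],1],
    [[0,0,0],[-26,-15.6,0],1]
  ]
}}

```text
t: 12.47
tcp_pos: [0.4091, -0.0413, 0.349]
tool_rot: [0.533, 0.846, 0.0, 0.001]
force: [-0.2, -0.6, -4.5]
finger_gap: 0.754
gripper_force: 58.0
```

Request:
{"op": "play_rows", "data": {
  "rows": [
    [[0,0,0],[-26,-15.6,0],1],
    [[0,0,0],[-26,-15.6,0],1],
    [[0,0,0],[-26,-15.6,0],1],
    [[0,0,0],[-33.7,-10.6,5],1],
    [[0,0,0],[-33.7,-10.6,5],1],
    [[0,0,0],[-33.7,-10.6,5],1],
    [[0,0,0],[-33.7,-10.6,5],1],
    [[0,0,0],[-18,3.8,30],1],
    [[0,0,0],[-18,3.8,30],1],
    [[0,0,0],[-18,3.8,30],1],
    [[0,0,0],[0,0,0],1],
    [[0,0,0],[0,0,0],1]
  ]
}}

```text
t: 13.47
tcp_pos: [0.4531, -0.3142, 0.2347]
tool_rot: [0.534, 0.846, 0.001, -0.004]
force: [0.0, 0.4, -3.5]
finger_gap: 0.749
gripper_force: 58.1
```

Request:
{"op": "play_rows", "data": {
  "rows": [
    [[0,0,0],[0,0,30],1],
    [[0,0,0],[0,0,30],1],
    [[0,0,0],[0,0,30],1],
    [[0,0,0],[0,0,20],1],
    [[0,0,0],[0,0,0],1],
    [[0,0,0],[0,0,0],1],
    [[0,0,0],[0,0,0],1]
  ]
}}

```text
t: 14.05
tcp_pos: [0.4556, -0.3159, 0.1303]
tool_rot: [0.533, 0.846, -0.0, 0.002]
force: [0.3, 0.4, -3.8]
finger_gap: 0.752
gripper_force: 58.1
```

```bash
python3 go.py 453.6,-314.3,75 453.6,-314.3,66; python3 w.py w6
```

```text
t 14.05 at [ 455.6 -315.9  130.3] yaw 25.53 zaxis [ 0.003 -0.003 -1.   ] F [ 0.3  0.4 -3.8] gap 0.752
[ 453.6 -314.3   75. ] [ 2.5 -1.2 55.3] 2 rows of [ 1.2 -0.6 27.7]
[ 453.6 -314.3   66. ] [ 0. -0.  9.] 1 rows of [ 0. -0.  9.]
14.05 [ 0.45555625 -0.31588858  0.13034225] [[-0.431, 0.902, 0.003], [0.902, 0.431, -0.003], [-0.004, 0.001, -1.0]]
```

View pics/w6.png

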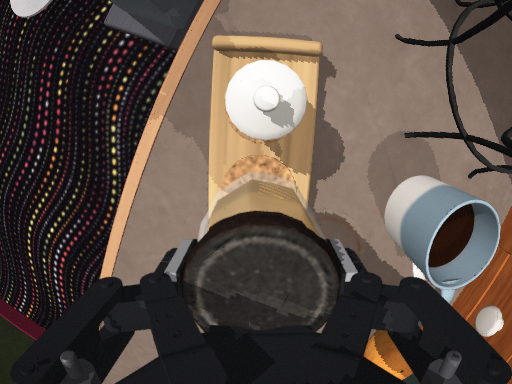

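The pot stands centred at (266,98) and the honey hangs over its pad. I'll refine the empty rack's pose from this settled image.

Run:
```python
from h import *
z=np.load('/tmp/w6.npz');im,P,d=z['im'],z['P'],z['d']
hsv=cv2.cvtColor(im,cv2.COLOR_RGB2HSV); v,u=np.mgrid[0:384,0:512]
wood=(u>195)&(u<335)&(v>30)&(v<205)&(hsv[...,1]>70)&(P[...,2]>.009)&(P[...,2]<.03)
k,l,st,ce=cv2.connectedComponentsWithStats(wood.astype(np.uint8)); wood=l==1+np.argmax(st[1:,4])
q=(P[wood][:,:2]*1000).astype(np.float32); r=cv2.minAreaRect(q); b=cv2.boxPoints(r); print(r,b.round(1).tolist())
b=b[np.argsort(b[:,1])][-2:]; e=b.mean(0); 
for a in (22.3,23.1):
    a=np.radians(a); Y=np.array([-np.sin(a),np.cos(a)]); print('end',e,'C',e-170*Y)
m=(P[...,2]>.057)&(P[...,2]<.069)&(v<150)&(u>200)&(u<330); print('pot',cv2.minEnclosingCircle((P[m][:,:2]*1000).astype(np.float32)))
```

```text
((431.96173095703125, -260.35455322265625), (90.28900909423828, 146.13693237304688), 22.383058547973633) [[362.3999938964844, -210.0], [418.0, -345.1000061035156], [501.5, -310.70001220703125], [445.8999938964844, -175.60000610351562]]
end [ 404.13748 -192.79117] C [ 468.64502881 -350.07682034]
end [ 404.13748 -192.79117] C [ 470.83479151 -349.16082276]
pot ((426.0812683105469, -243.31356811523438), 27.480287551879883)
```

Request:
{"op": "play_rows", "data": {
  "rows": [
    [[0,0,0],[1,-0.8,20],1],
    [[0,0,0],[0.7,0,20],1],
    [[0,0,0],[0,0,14],1],
    [[0,0,0],[0,0,5],1],
    [[0,0,0],[0,0,2],1],
    [[0,0,0],[0,0,0],1],
    [[0,0,0],[0,0,0],1]
  ]
}}

```text
t: 14.68
tcp_pos: [0.4539, -0.3148, 0.0685]
tool_rot: [0.534, 0.846, -0.0, 0.001]
force: [0.4, 0.2, -3.3]
finger_gap: 0.75
gripper_force: 58.1
```

Request:
{"op": "play_rows", "data": {
  "rows": [
    [[0,0,0],[0,0,1.5],1],
    [[0,0,0],[0,0,1],1],
    [[0,0,0],[0,0,0.5],1],
    [[0,0,0],[0,0,0],1],
    [[0,0,0],[0,0,0],1]
  ]
}}

```text
t: 15.1
tcp_pos: [0.4533, -0.3142, 0.0647]
tool_rot: [0.534, 0.846, -0.0, 0.0]
force: [-0.4, 0.4, 1.7]
finger_gap: 0.755
gripper_force: 58.5
```

Contact. Release, then head for the shaker.

Request:
{"op": "play_rows", "data": {
  "rows": [
    [[0,0,0],[0,0,0],0.2],
    [[0,0,0],[0,0,0],0.1],
    [[0,0,0],[0,0,0],0],
    [[0,0,0],[0,0,0],0],
    [[0,0,0],[0,0,0],0],
    [[0,0,0],[0,0,-15],0],
    [[0,0,0],[0,0,-25],0],
    [[0,0,0],[0,0,-35],0],
    [[0,0,0],[0,0,-35],0],
    [[0,0,0],[0,0,-35],0],
    [[0,0,0],[0,0,0],0],
    [[0,0,0],[0,0,0],0]
  ]
}}

```text
t: 16.1
tcp_pos: [0.454, -0.315, 0.2115]
tool_rot: [0.534, 0.846, -0.001, 0.003]
force: [-0.2, 0.1, -0.6]
finger_gap: 1.003
gripper_force: 0.0
```

```bash
sed -i 's/\[.467,-.347\]/[.4685,-.3498]/;s/22.3)/22.35)/' m4.py; python3 m4.py .038 .095 .11; python3 go.py 410,-240,320 400,-130,320 420,50,320 462.8,196,200
```

```text
4253 ((-0.4820403754711151, 40.80248260498047), 32.48873519897461) ((-0.7102012634277344, 41.1585693359375), (63.63661575317383, 63.7310676574707), 73.2349624633789) z [0.098  0.1007]
t 16.15 at [ 453.  -313.9  209.7] yaw 25.51 zaxis [ 0.001 -0.001 -1.   ] F [ 0.1  0.4 -0.5] gap 1.002
[ 410. -240.  320.] [  85.1   -7.  -110.4] 4 rows of [ 21.3  -1.7 -27.6]
[ 400. -130.  320.] [ 1.036e+02  3.830e+01 -1.000e-01] 4 rows of [25.9  9.6 -0. ]
[420.  50. 320.] [ 1.538e+02  9.560e+01 -1.000e-01] 6 rows of [25.6 15.9 -0. ]
[462.8 196.  200. ] [113.5 101.5 119.9] 6 rows of [18.9 16.9 20. ]
```

Request:
{"op": "play_rows", "data": {
  "rows": [
    [[0,0,0],[20,-2,-26],0],
    [[0,0,0],[22,-2,-28],0],
    [[0,0,0],[22,-2,-28],0],
    [[0,0,0],[21,-1,-28],0],
    [[0,0,0],[26,9.6,0],0],
    [[0,0,0],[26,9.6,0],0],
    [[0,0,0],[26,9.6,0],0],
    [[0,0,0],[26,9.6,0],0],
    [[0,0,0],[30.5,19,0],0],
    [[0,0,0],[30.5,19,0],0],
    [[0,0,0],[30.5,19,0],0],
    [[0,0,0],[30.5,19,0],0]
  ]
}}

```text
t: 17.15
tcp_pos: [0.4148, 0.0148, 0.3173]
tool_rot: [0.534, 0.846, -0.001, -0.002]
force: [0.1, 0.0, -1.1]
finger_gap: 0.995
gripper_force: 0.0
```

Request:
{"op": "play_rows", "data": {
  "rows": [
    [[0,0,0],[30.5,19,0],0],
    [[0,0,0],[22.7,20.3,24],0],
    [[0,0,0],[22.7,20.3,24],0],
    [[0,0,0],[22.7,20.3,24],0],
    [[0,0,0],[22.7,20.3,24],0],
    [[0,0,0],[22.7,20.3,24],0],
    [[0,0,0],[0,0,30],0],
    [[0,0,0],[0,0,20],0],
    [[0,0,0],[0,0,0],0],
    [[0,0,0],[0,0,0],0],
    [[0,0,0],[0,0,0],0]
  ]
}}

```text
t: 18.07
tcp_pos: [0.4628, 0.1946, 0.1491]
tool_rot: [0.534, 0.846, -0.0, -0.0]
force: [0.5, -0.8, -0.1]
finger_gap: 0.999
gripper_force: 0.0
```

```bash
python3 go.py 462.8,196,100 462.8,196,48; python3 w.py w7
python3 - <<'E'
from h import *
z=np.load('/tmp/w7.npz');P=z['P']
c=(.4627,.196)
m=(P[...,2]>.088)&(P[...,2]<.12)&(np.hypot(P[...,0]-c[0],P[...,1]-c[1])<.03)
print(cv2.minEnclosingCircle((P[m][:,:2]*1000).astype(np.float32)))
E
```

```text
t 18.07 at [462.8 194.6 149.1] yaw 25.47 zaxis [-0.001 -0.    -1.   ] F [ 0.5 -0.8 -0.1] gap 0.999
[462.8 196.  100. ] [ 1.3  0.6 49.1] 2 rows of [ 0.6  0.3 24.5]
[462.8 196.   48. ] [-0.  0. 52.] 2 rows of [-0.  0. 26.]
18.0667 [0.46281789 0.19460156 0.14909834] [[-0.43, 0.903, -0.001], [0.903, 0.43, -0.0], [0.0, -0.001, -1.0]]
((463.01171875, 196.03128051757812), 17.247112274169922)
```

Request:
{"op": "play_rows", "data": {
  "rows": [
    [[0,0,0],[1,0.6,24],0],
    [[0,0,0],[0.4,0,30],0],
    [[0,0,0],[0,0,28],0],
    [[0,0,0],[0,0,19],0],
    [[0,0,0],[0,0,0],0],
    [[0,0,0],[0,0,0],0.3],
    [[0,0,0],[0,0,0],0.45],
    [[0,0,0],[0,0,0],1],
    [[0,0,0],[0,0,0],1],
    [[0,0,0],[0,0,0],1],
    [[0,0,0],[0,0,0],1],
    [[0,0,0],[0,0,0],1]
  ],
  "grip_force": 35
}}

```text
t: 19.12
tcp_pos: [0.4639, 0.1965, 0.0501]
tool_rot: [0.533, 0.846, 0.001, 0.001]
force: [-0.3, -2.1, 7.5]
finger_gap: 0.472
gripper_force: 34.4
```

Request:
{"op": "play_rows", "data": {
  "rows": [
    [[0,0,0],[0,0,0],1],
    [[0,0,0],[0,0,-8],1],
    [[0,0,0],[0,0,-10],1],
    [[0,0,0],[0,0,-15],1],
    [[0,0,0],[0,0,0],1],
    [[0,0,0],[0,0,0],1]
  ]
}}

```text
t: 19.62
tcp_pos: [0.4636, 0.1966, 0.0825]
tool_rot: [0.534, 0.846, 0.001, 0.001]
force: [0.2, -0.3, -0.2]
finger_gap: 0.468
gripper_force: 35.7
```

```bash
python3 go.py 463,196,220 415,20,340 400,-130,340 420,-270,340 482.9,-385,230
```

```text
t 19.62 at [463.6 196.6  82.5] yaw 25.51 zaxis [ 0.003  0.001 -1.   ] F [ 0.2 -0.3 -0.2] gap 0.468
[463. 196. 220.] [  -0.4   -0.4 -137.5] 4 rows of [ -0.1  -0.1 -34.4]
[415.  20. 340.] [-138.3 -118.7 -120.2] 7 rows of [-19.8 -17.  -17.2]
[ 400. -130.  340.] [-1.289e+02 -7.810e+01 -1.000e-01] 5 rows of [-25.8 -15.6  -0. ]
[ 420. -270.  340.] [-135.   -42.2   -0. ] 4 rows of [-33.7 -10.6  -0. ]
[ 482.9 -385.   230. ] [-130.8    6.9  110.1] 5 rows of [-26.2   1.4  22. ]
```

Request:
{"op": "play_rows", "data": {
  "rows": [
    [[0,0,0],[0,0,-28],1],
    [[0,0,0],[0,0,-36],1],
    [[0,0,0],[0,0,-36],1],
    [[0,0,0],[0,0,-37],1],
    [[0,0,0],[-20,-17,-17],1],
    [[0,0,0],[-20,-17,-17],1],
    [[0,0,0],[-20,-17,-17],1],
    [[0,0,0],[-20,-17,-17],1],
    [[0,0,0],[-20,-17,-17],1],
    [[0,0,0],[-20,-17,-17],1],
    [[0,0,0],[-19,-17,-18],1],
    [[0,0,0],[-25.8,-15.6,0],1]
  ]
}}

```text
t: 20.62
tcp_pos: [0.4125, -0.0111, 0.3407]
tool_rot: [0.533, 0.846, 0.001, 0.002]
force: [1.0, 0.2, -1.2]
finger_gap: 0.465
gripper_force: 35.9
```

Request:
{"op": "play_rows", "data": {
  "rows": [
    [[0,0,0],[-25.8,-15.6,0],1],
    [[0,0,0],[-25.8,-15.6,0],1],
    [[0,0,0],[-25.8,-15.6,0],1],
    [[0,0,0],[-25.8,-15.6,0],1],
    [[0,0,0],[-33.7,-10.6,0],1],
    [[0,0,0],[-33.7,-10.6,0],1],
    [[0,0,0],[-33.7,-10.6,0],1],
    [[0,0,0],[-33.7,-10.6,0],1],
    [[0,0,0],[-32.7,1.7,16],1],
    [[0,0,0],[-32.7,1.7,16],1],
    [[0,0,0],[-32.7,1.7,16],1],
    [[0,0,0],[-32.7,1.7,16],1]
  ]
}}

```text
t: 21.62
tcp_pos: [0.4826, -0.3865, 0.2723]
tool_rot: [0.534, 0.846, 0.0, -0.001]
force: [0.6, -1.0, -0.5]
finger_gap: 0.463
gripper_force: 35.9
```

Request:
{"op": "play_rows", "data": {
  "rows": [
    [[0,0,0],[0,0,30],1],
    [[0,0,0],[0,0,36],1],
    [[0,0,0],[0,0,36],1],
    [[0,0,0],[0,0,36],1],
    [[0,0,0],[0,0,18],1],
    [[0,0,0],[0,0,0],1],
    [[0,0,0],[0,0,0],1],
    [[0,0,0],[0,0,0],1]
  ]
}}

```text
t: 22.28
tcp_pos: [0.4832, -0.3861, 0.1191]
tool_rot: [0.534, 0.846, -0.0, 0.001]
force: [0.5, -0.6, -0.9]
finger_gap: 0.467
gripper_force: 35.9
```

```bash
python3 go.py 482.9,-385,60 482.9,-385,52; python3 w.py w8
```

```text
t 22.28 at [ 483.2 -386.1  119.1] yaw 25.51 zaxis [ 0.001 -0.002 -1.   ] F [ 0.5 -0.6 -0.9] gap 0.467
[ 482.9 -385.    60. ] [ 1.3  0.1 59.1] 2 rows of [ 0.6  0.1 29.6]
[ 482.9 -385.    52. ] [ 0. -0.  8.] 1 rows of [ 0. -0.  8.]
22.2833 [ 0.48324359 -0.3861243   0.1191486 ] [[-0.431, 0.903, 0.001], [0.903, 0.431, -0.002], [-0.002, 0.001, -1.0]]
```

View pics/w8.png

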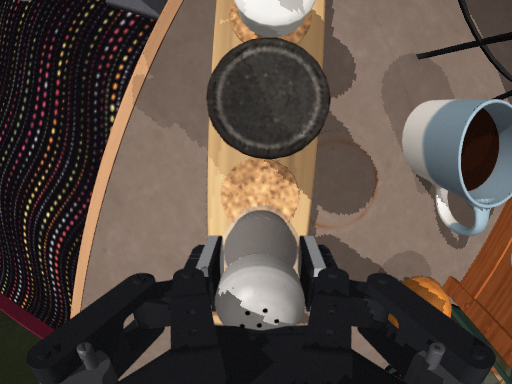

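The shaker is held upright over its pad at (260,190), and the honey stands at (268,97). Lowering now.

Request:
{"op": "play_rows", "data": {
  "rows": [
    [[0,0,0],[1.3,0,25],1],
    [[0,0,0],[0,0,25],1],
    [[0,0,0],[0,0,12],1],
    [[0,0,0],[0,0,3.5],1],
    [[0,0,0],[0,0,1],1],
    [[0,0,0],[0,0,0],1],
    [[0,0,0],[0,0,0],1]
  ]
}}

```text
t: 22.92
tcp_pos: [0.4828, -0.3851, 0.0532]
tool_rot: [0.534, 0.846, -0.0, 0.001]
force: [0.7, -0.5, -0.8]
finger_gap: 0.461
gripper_force: 35.9
```

Request:
{"op": "play_rows", "data": {
  "rows": [
    [[0,0,0],[0,0,1],1],
    [[0,0,0],[0,0,0.5],1],
    [[0,0,0],[0,0,0.5],1],
    [[0,0,0],[0,0,0],1],
    [[0,0,0],[0,0,0],1]
  ]
}}

```text
t: 23.33
tcp_pos: [0.4823, -0.3846, 0.0503]
tool_rot: [0.534, 0.846, -0.0, 0.001]
force: [-1.1, 0.3, 3.2]
finger_gap: 0.468
gripper_force: 36.2
```

Request:
{"op": "play_rows", "data": {
  "rows": [
    [[0,0,0],[0,0,0],0.45],
    [[0,0,0],[0,0,0],0.3],
    [[0,0,0],[0,0,0],0],
    [[0,0,0],[0,0,0],0],
    [[0,0,0],[0,0,0],0],
    [[0,0,0],[0,0,-15],0],
    [[0,0,0],[0,0,-25],0],
    [[0,0,0],[0,0,-35],0],
    [[0,0,0],[0,0,-38],0],
    [[0,0,0],[0,0,-38],0],
    [[0,0,0],[0,0,0],0],
    [[0,0,0],[0,0,0],0]
  ]
}}

```text
t: 24.33
tcp_pos: [0.4832, -0.3855, 0.2037]
tool_rot: [0.534, 0.846, -0.001, 0.003]
force: [-0.8, -0.1, 0.2]
finger_gap: 1.002
gripper_force: 0.0
```

```bash
python3 m4.py -.038 .095 .11; python3 go.py 415,-250,320 400,-130,320 405,50,320 438.5,267,200
```

```text
980 ((-2.066363573074341, -34.80746841430664), 15.391777992248535) ((-2.016707420349121, -34.72797393798828), (28.84494400024414, 30.28125762939453), 88.65709686279297) z [0.096  0.1029]
t 24.38 at [ 482.1 -384.3  201.4] yaw 25.5 zaxis [ 0.001 -0.001 -1.   ] F [ 0.4 -0.2 -0.9] gap 0.997
[ 415. -250.  320.] [ 149.9   -2.7 -118.8] 6 rows of [ 25.   -0.4 -19.8]
[ 400. -130.  320.] [114.8  38.1  -0.2] 4 rows of [28.7  9.5 -0. ]
[405.  50. 320.] [160.3  82.   -0.2] 6 rows of [26.7 13.7 -0. ]
[438.5 267.  200. ] [181.6 123.6 119.8] 7 rows of [25.9 17.7 17.1]
```

Request:
{"op": "play_rows", "data": {
  "rows": [
    [[0,0,0],[15,0,-25],0],
    [[0,0,0],[27,-0.5,-24],0],
    [[0,0,0],[27,-0.5,-24],0],
    [[0,0,0],[27,-0.5,-23],0],
    [[0,0,0],[27,-0.5,-23],0],
    [[0,0,0],[27,-0.5,0],0],
    [[0,0,0],[28.7,9.5,0],0],
    [[0,0,0],[28.7,9.5,0],0],
    [[0,0,0],[28.7,9.5,0],0],
    [[0,0,0],[28.7,9.5,0],0],
    [[0,0,0],[32,16.4,0],0],
    [[0,0,0],[32,16.4,0],0]
  ]
}}

```text
t: 25.38
tcp_pos: [0.4006, -0.0563, 0.3178]
tool_rot: [0.534, 0.845, -0.0, -0.002]
force: [1.8, -0.5, -0.0]
finger_gap: 0.997
gripper_force: 0.0
```

Request:
{"op": "play_rows", "data": {
  "rows": [
    [[0,0,0],[32,16.4,0],0],
    [[0,0,0],[32,16.4,0],0],
    [[0,0,0],[32,16.4,0],0],
    [[0,0,0],[26,17.7,17],0],
    [[0,0,0],[26,17.7,17],0],
    [[0,0,0],[26,17.7,17],0],
    [[0,0,0],[26,17.7,17],0],
    [[0,0,0],[26,17.7,17],0],
    [[0,0,0],[26,17.7,17],0],
    [[0,0,0],[26,17.4,17],0],
    [[0,0,-3.5],[0,0,20],0],
    [[0,0,0],[0,0,30],0]
  ]
}}

```text
t: 26.38
tcp_pos: [0.4383, 0.2692, 0.1491]
tool_rot: [0.505, 0.863, 0.0, 0.0]
force: [0.6, -1.2, 0.3]
finger_gap: 1.0
gripper_force: 0.0
```

Request:
{"op": "play_rows", "data": {
  "rows": [
    [[0,0,0],[0,0,0],0],
    [[0,0,0],[0,0,0],0],
    [[0,0,0],[0,0,0],0]
  ]
}}

```text
t: 26.63
tcp_pos: [0.4382, 0.267, 0.1505]
tool_rot: [0.508, 0.861, -0.001, -0.0]
force: [0.1, 0.9, 0.8]
finger_gap: 0.996
gripper_force: 0.0
```

```bash
python3 go.py 438.5,267,100 438.5,267,31; python3 w.py w9
python3 - <<'E'
from h import *
z=np.load('/tmp/w9.npz');P=z['P']
c=(.4385,.267)
m=(P[...,2]>.035)&(P[...,2]<.1)&(np.hypot(P[...,0]-c[0],P[...,1]-c[1])<.055)
print(cv2.minAreaRect((P[m][:,:2]*1000).astype(np.float32)))
E
```

```text
t 26.63 at [438.2 267.  150.5] yaw 28.97 zaxis [-0.001 -0.    -1.   ] F [0.1 0.9 0.8] gap 0.996
[438.5 267.  100. ] [-0.1  0.4 50.5] 2 rows of [-0.1  0.2 25.3]
[438.5 267.   31. ] [-0.   0.1 69. ] 2 rows of [-0.   0.  34.5]
26.6333 [0.43815461 0.26695311 0.15051179] [[-0.484, 0.875, -0.001], [0.875, 0.484, -0.0], [0.0, -0.001, -1.0]]
((438.11212158203125, 266.5478210449219), (52.414859771728516, 66.1409683227539), 28.330781936645508)
```

View pics/w9.png

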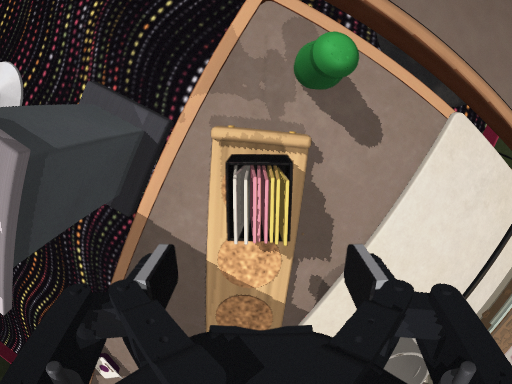

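The box at (258,200) sits straight between the fingers. Descending and gripping.

Request:
{"op": "play_rows", "data": {
  "rows": [
    [[0,0,0],[-0.4,0,30],0],
    [[0,0,0],[0,0,35],0],
    [[0,0,0],[0,0,30],0],
    [[0,0,0],[0,0,24],0],
    [[0,0,0],[0,0,0],0],
    [[0,0,0],[0,0,0],0.3],
    [[0,0,0],[0,0,0],1],
    [[0,0,0],[0,0,0],1],
    [[0,0,0],[0,0,0],1],
    [[0,0,0],[0,0,0],1],
    [[0,0,0],[0,0,0],1]
  ],
  "grip_force": 40
}}

```text
t: 27.6
tcp_pos: [0.4394, 0.2671, 0.0339]
tool_rot: [0.507, 0.862, 0.001, 0.001]
force: [-0.0, -1.1, 7.9]
finger_gap: 0.603
gripper_force: 43.6
```

Request:
{"op": "play_rows", "data": {
  "rows": [
    [[0,0,0],[0,0,0],1],
    [[0,0,0],[0,0,-8],1],
    [[0,0,0],[0,0,-10],1],
    [[0,0,0],[0,0,-15],1],
    [[0,0,0],[0,0,0],1],
    [[0,0,0],[0,0,0],1]
  ]
}}

```text
t: 28.1
tcp_pos: [0.4395, 0.2673, 0.0659]
tool_rot: [0.507, 0.862, 0.001, 0.001]
force: [0.5, -0.7, -3.4]
finger_gap: 0.603
gripper_force: 43.0
```

```bash
python3 go.py 438.5,267,220 405,50,330 400,-130,330 420,-270,330 511.8,-455.2,230
```

```text
t 28.1 at [439.5 267.3  65.9] yaw 29.01 zaxis [ 0.003  0.001 -1.   ] F [ 0.5 -0.7 -3.4] gap 0.603
[438.5 267.  220. ] [ 1.000e-01 -5.000e-01 -1.541e+02] 5 rows of [  0.   -0.1 -30.8]
[405.  50. 330.] [-173.6 -134.2 -110.3] 7 rows of [-24.8 -19.2 -15.8]
[ 400. -130.  330.] [-155.   -91.7   -0.2] 6 rows of [-25.8 -15.3  -0. ]
[ 420. -270.  330.] [-1.321e+02 -5.040e+01 -1.000e-01] 4 rows of [-33.  -12.6  -0. ]
[ 511.8 -455.2  230. ] [-206.4   -9.8  100.1] 7 rows of [-29.5  -1.4  14.3]
```

Request:
{"op": "play_rows", "data": {
  "rows": [
    [[0,0,0],[0,0,-24],1],
    [[0,0,0],[0,0,-32],1],
    [[0,0,0],[0,0,-33],1],
    [[0,0,0],[0,0,-33],1],
    [[0,0,0],[0,0,-32],1],
    [[0,0,0],[-24.8,-19.2,-15.8],1],
    [[0,0,0],[-24.8,-19.2,-15.8],1],
    [[0,0,0],[-24.8,-19.2,-15.8],1],
    [[0,0,0],[-24.8,-19.2,-15.8],1],
    [[0,0,0],[-24.8,-19.2,-15.8],1],
    [[0,0,0],[-24.8,-19.2,-15.8],1],
    [[0,0,0],[-24.8,-19.2,-15.8],1]
  ]
}}

```text
t: 29.1
tcp_pos: [0.4038, 0.0488, 0.3292]
tool_rot: [0.507, 0.862, -0.0, -0.001]
force: [1.3, -1.0, -2.9]
finger_gap: 0.601
gripper_force: 44.0
```

Request:
{"op": "play_rows", "data": {
  "rows": [
    [[0,0,0],[-25.8,-15.3,0],1],
    [[0,0,0],[-25.8,-15.3,0],1],
    [[0,0,0],[-25.8,-15.3,0],1],
    [[0,0,0],[-25.8,-15.3,0],1],
    [[0,0,0],[-25.8,-15.3,0],1],
    [[0,0,0],[-25.8,-15.3,0],1],
    [[0,0,0],[-33,-12.6,0],1],
    [[0,0,0],[-33,-12.6,0],1],
    [[0,0,0],[-33,-12.6,0],1],
    [[0,0,0],[-33,-12.6,0],1],
    [[0,0,0],[-29.5,-1.4,5],1],
    [[0,0,0],[-29.5,-1.4,10],1]
  ]
}}

```text
t: 30.1
tcp_pos: [0.446, -0.3249, 0.3141]
tool_rot: [0.508, 0.861, -0.0, 0.0]
force: [0.1, 0.0, -2.9]
finger_gap: 0.602
gripper_force: 43.9
```

Request:
{"op": "play_rows", "data": {
  "rows": [
    [[0,0,0],[-29.5,-1.4,15],1],
    [[0,0,0],[-29.5,-1.4,15],1],
    [[0,0,0],[-29.5,-1.4,15],1],
    [[0,0,0],[-29.5,-1.4,15],1],
    [[0,0,0],[-29.5,-1.4,15],1],
    [[0,0,3.3],[0,0,10],1],
    [[0,0,3.3],[0,0,20],1],
    [[0,0,0],[0,0,35],1],
    [[0,0,0],[0,0,35],1],
    [[0,0,0],[0,0,0],1],
    [[0,0,0],[0,0,0],1],
    [[0,0,0],[0,0,0],1]
  ]
}}

```text
t: 31.1
tcp_pos: [0.512, -0.4558, 0.1402]
tool_rot: [0.556, 0.831, -0.0, 0.001]
force: [0.8, -0.1, -2.0]
finger_gap: 0.599
gripper_force: 43.8
```

```bash
python3 go.py 511.8,-455.2,60 511.8,-455.2,36; python3 w.py w10
python3 - <<'E'
from h import *
z=np.load('/tmp/w10.npz');P,im=z['P'],z['im']
a=np.radians(22.35);X=np.array([np.cos(a),np.sin(a)]);Y=np.array([-X[1],X[0]]);C=np.array([.4685,-.3498])
L=np.stack([(P[...,:2]-C)@X,(P[...,:2]-C)@Y],-1)
for y0,lo in [(-.038,.088),(.038,.09)]:
    m=(P[...,2]>lo)&(P[...,2]<.11)&(abs(L[...,1]-y0)<.036)&(abs(L[...,0])<.036); m[260:]=0
    q=(L[m]*1000).astype(np.float32); print(cv2.minEnclosingCircle(q))
E
```

```text
t 31.1 at [ 512.  -455.8  140.2] yaw 22.41 zaxis [ 0.001 -0.001 -1.   ] F [ 0.8 -0.1 -2. ] gap 0.599
[ 511.8 -455.2   60. ] [ 0.8  0.  80.2] 3 rows of [ 0.3  0.  26.7]
[ 511.8 -455.2   36. ] [ 0. -0. 24.] 1 rows of [ 0. -0. 24.]
31.1 [ 0.51197852 -0.4558489   0.14015197] [[-0.381, 0.925, 0.001], [0.925, 0.381, -0.001], [-0.001, 0.0, -1.0]]
((-0.9064639210700989, -38.18103790283203), 17.32253646850586)
((0.9915132522583008, 26.123611450195312), 30.79591941833496)
```

View pics/w10.png

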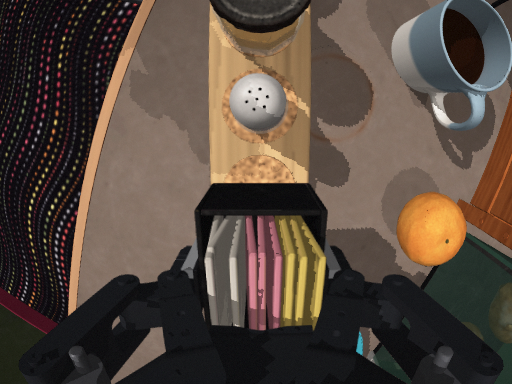

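The shaker is centred on its pad at (258,103) and the box is aligned with the rack. Lowering the box.

Request:
{"op": "play_rows", "data": {
  "rows": [
    [[0,0,0],[0.8,0,25],1],
    [[0,0,0],[0,0,35],1],
    [[0,0,0],[0,0,25],1],
    [[0,0,0],[0,0,13],1],
    [[0,0,0],[0,0,4],1],
    [[0,0,0],[0,0,1],1],
    [[0,0,0],[0,0,0],1],
    [[0,0,0],[0,0,0],1]
  ]
}}

```text
t: 31.82
tcp_pos: [0.5124, -0.456, 0.0387]
tool_rot: [0.556, 0.831, -0.001, 0.002]
force: [-0.0, 0.1, -3.6]
finger_gap: 0.602
gripper_force: 43.8
```

Request:
{"op": "play_rows", "data": {
  "rows": [
    [[0,0,0],[0,0,1],1],
    [[0,0,0],[0,0,0.7],1],
    [[0,0,0],[0,0,0.5],1],
    [[0,0,0],[0,0,0],1],
    [[0,0,0],[0,0,0],1]
  ]
}}

```text
t: 32.23
tcp_pos: [0.5111, -0.4545, 0.0342]
tool_rot: [0.556, 0.831, -0.0, 0.0]
force: [0.0, 0.3, -2.8]
finger_gap: 0.603
gripper_force: 43.8
```

Request:
{"op": "play_rows", "data": {
  "rows": [
    [[0,0,0],[0,0,0.6],1],
    [[0,0,0],[0,0,0.4],1],
    [[0,0,0],[0,0,0],1],
    [[0,0,0],[0,0,0],1]
  ]
}}

```text
t: 32.57
tcp_pos: [0.5111, -0.4545, 0.034]
tool_rot: [0.556, 0.831, -0.0, 0.0]
force: [-2.5, 1.5, 5.4]
finger_gap: 0.608
gripper_force: 44.9
```

Contact. Release and rise for a final look.

Request:
{"op": "play_rows", "data": {
  "rows": [
    [[0,0,0],[0,0,0],0.35],
    [[0,0,0],[0,0,0],0.2],
    [[0,0,0],[0,0,0],0],
    [[0,0,0],[0,0,0],0],
    [[0,0,0],[0,0,0],0],
    [[0,0,0],[0,0,-15],0],
    [[0,0,0],[0,0,-25],0],
    [[0,0,0],[0,0,-35],0],
    [[0,0,0],[0,0,-38],0],
    [[0,0,0],[0,0,-38],0],
    [[0,0,0],[0,0,-38],0],
    [[0,0,0],[0,0,-38],0]
  ]
}}

```text
t: 33.57
tcp_pos: [0.5109, -0.4542, 0.2633]
tool_rot: [0.556, 0.831, -0.0, 0.001]
force: [0.3, -1.2, -0.6]
finger_gap: 0.999
gripper_force: 0.0
```

Request:
{"op": "play_rows", "data": {
  "rows": [
    [[0,0,0],[35,0,-20],0],
    [[0,0,0],[35,0,-20],0],
    [[0,0,0],[20,0,0],0],
    [[0,0,0],[0,0,0],0],
    [[0,0,0],[0,0,0],0],
    [[0,0,0],[0,0,0],0],
    [[0,0,0],[0,0,0],0]
  ]
}}

```text
t: 34.15
tcp_pos: [0.4771, -0.3723, 0.2998]
tool_rot: [0.557, 0.831, -0.0, 0.0]
force: [0.3, -0.3, -0.6]
finger_gap: 1.0
gripper_force: 0.0
```

```bash
python3 w.py w11
python3 - <<'E'
from h import *
z=np.load('/tmp/w11.npz');P,im=z['P'],z['im']
a=np.radians(22.35);X=np.array([np.cos(a),np.sin(a)]);Y=np.array([-X[1],X[0]]);C=np.array([.4685,-.3498])
L=np.stack([(P[...,:2]-C)@X,(P[...,:2]-C)@Y],-1)
for n,y0,lo,hi in [('packets',-.114,.035,.1),('shaker',-.038,.088,.12),('honey',.038,.09,.12),('pot',.114,.057,.069)]:
    m=(P[...,2]>lo)&(P[...,2]<hi)&(abs(L[...,1]-y0)<.038)&(abs(L[...,0])<.045)
    q=(L[m]*1000).astype(np.float32); print(n,len(q),cv2.minEnclosingCircle(q),np.round(cv2.minAreaRect(q)[0],1),P[m][:,2].max().round(3))
E
```

```text
34.15 [ 0.47707112 -0.37227986  0.2998001 ] [[-0.381, 0.925, 0.0], [0.925, 0.381, -0.0], [-0.0, -0.0, -1.0]]
packets 1836 ((0.39933013916015625, -111.99653625488281), 41.3300666809082) [   0.4 -111.7] 0.088
shaker 657 ((-1.4704176187515259, -37.03074264526367), 17.17848014831543) [ -1.6 -36.8] 0.106
honey 2551 ((0.3652741014957428, 39.54592514038086), 32.91954803466797) [ 0.3 38.8] 0.104
pot 682 ((1.392964243888855, 114.85267639160156), 27.567834854125977) [  1.1 114.9] 0.069
```

View pics/w11.png

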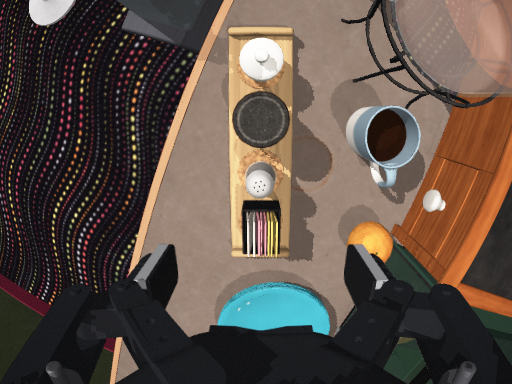

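All four stand upright in reversed order on the empty rack: pot (262,58), honey (262,120), shaker (260,180), packets (261,228). Each measures within about 2 mm of its pad's centre.

```bash
python3 -c "
from station import *
print(sign_off())"
```

```text
the job is handed in; nothing more can be done
None
```

I moved all four condiments to the empty rack in reverse order, upright, released and within about 2 mm of their pad centres, and handed the job in at about 34 s; no verdict came back.

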